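# Press the food box lid shut all round

### The arm

A 6-joint arm with a two-finger parallel gripper is mounted at the origin on the work surface; the furniture and walls round the work are solid. World frame = base frame: x ahead of the robot, y to its left, z up, the work surface at z = 0. Lengths are in mm, angles in rad, forces in N, time in s.
With the tool pointing down it reaches from about 275 to 750 mm from the base axis. Payload 10.2 kg.
Tool frame: the origin (TCP) lies on the centre line of the jaws, within the pads' length; the fingertips stand 17 mm ahead of it and the grasp point (between the pads) lies 2 mm behind it; z points along the fingers, y is the line along which they close (so a half turn about z gives the same grasp; the last joint's range is limited). The gripper opens to 85 mm and grips with 20 to 120 N. Pads are 22 mm wide; open, the fingers measure 114 mm over their backs; the gripper's body (76 mm by 85 mm) begins 54 mm behind the grasp point. The pads swing forward as they close: fully open they stand 13 mm farther back than shut.
Start: joints at [-1.361, 0.313, 1.498, -0, 1.331, -0.223], TCP at [220.181, -476.604, 248.294] pointing down, gripper open.
Joint ranges: [-2.94, 2.94], [-0.97, 2.17], [0.19, 2.56], [-1.23, 4.37], [0.02, 3.11], [-2.88, 2.88]. Speed limits (rad/s): [2.39, 2.39, 3.01, 3.14, 3.14, 3.14].

### API

Orientations are given as a unit quaternion [w, x, y, z].
In Python, from rig import ctrl gives the robot as it stands. The module is installed in compiled form; this text tells all that it offers.
- The arm moves only by the shell command python3 -m jog 'ROWS' [FORCE]. ROWS is JSON, a list of rows, each an object with "delta_pos": the shift along the world's x, y, z in mm, a list of three; "angular": the turn, a rotation vector about the world's x, y, z in rad, a list of three; "fingers": the opening, from 0 (shut) to 1 (fully open). In form: [{"delta_pos": [tx, ty, tz], "angular": [rx, ry, rz], "fingers": fingers}, ...]. A call has 1 to 10 rows; each row is the pose to reach, as a shift and turn from the pose commanded when the call began; what a row does not reach only later rows make up. A row lasts 1/8 s, in which the tool goes at most 62.5 mm and 10.7 degrees, less where a joint would pass 70% of its speed; a pose out of reach is approached as far as the arm can. A call with a gripper value outside its range is refused whole. The fingers move at their own pace and stop on an object; FORCE is the grip in N (left out, the last holds). Time passes only in rows, so rows that repeat a pose let the fingers close. It gives the time, the measured TCP pose, the force, the opening and the grip force at its end, in the units of the state.
- ctrl.sense(): the state, without advancing time (a new reading comes with each control period).
- ctrl.capture(name): name is "side" or "top" or "wrist"; returns a dict with "pixels" (384x512x3 uint8, blue, green, red), "fx", "fy", "cx", "cy" (pixels), "dist" ([k1, k2, p1, p2, k3] as OpenCV has them; the pictures are not rectified), "R" (3x3) and "t" (3): a world point X has camera coordinates R X + t. Camera axes: x right, y down, z forward; pixel columns grow to the right and rows downward; lengths in mm; the calibration is good to about 2 mm. A picture is of the moment at which its call begins. There is no depth.
- ctrl.finish_job(): hands the job in; it is judged then, once.
The state is a dict: "time_s": time; "joints": joint angles; "dq": joint speeds; "tau": joint torques, N m; "eef_pos": TCP position; "ee_rot": TCP orientation; "force": force on the tool from outside, world axes, zero at the start; "wrist_torque": the same for the moment, N m; "grip_width": opening from 0.0 (shut) to 1.0 (fully open); "grip_force": force on a finger pad.
Only numpy, scipy, OpenCV 4.12 (cv2) and the standard library are available. Lean on these libraries where they do the work, as an engineer would, in place of code of your own. Each camera call takes 0.05 s, during which the arm holds its last target. There are 200 camera calls.

### The job

The lid of the clear food box is on but not fastened: the four sections of its light grey rim, one on each side, still stand proud. With the fingertips, press each section straight down until it clicks shut and is flush with the lid's corners, in any order, then draw clear. Do not pick up, tip or push the box away, and leave the glass jar, the spice jar and the tea light where they are.

Things in the scene. Friction and masses are not known exactly. Their poses are not given: they have to be found in the camera images.
- food_box: Loose clear plastic box of fruit, 135 x 185 mm, with light grey snap-fit lid 150 (own x) x 200 mm (own y); 0.6 to 0.9 kg. Origin: centre of underside, z up. Heights over it: recessed lid panel 68 mm, lip round the panel inside the rim 78, four fixed 30 x 30 mm corners 82, four 26 mm wide springy rim sections between them: 90 proud, 82 (flush with corners) shut. A push sideways slides it.
- front_top (a point): Middle of the top face of the rim section on the box's own -x long side, 137 mm long, 26 mm wide. It moves down with the section, 90 mm above the table when proud, 82 mm when shut; axes as the box. Press straight down here.
- back_top (a point): Middle of the top face of the rim section on the box's own +x long side, 137 mm long, 26 mm wide. It moves down with the section, 90 mm above the table when proud, 82 mm when shut; axes as the box. Press straight down here.
- left_top (a point): Middle of the top face of the rim section on the box's own +y short side, 87 mm long, 26 mm wide. It moves down with the section, 90 mm above the table when proud, 82 mm when shut; axes as the box. Press straight down here.
- right_top (a point): Middle of the top face of the rim section on the box's own -y short side, 87 mm long, 26 mm wide. It moves down with the section, 90 mm above the table when proud, 82 mm when shut; axes as the box. Press straight down here.
- front (a joint): How far the front rim section is down: 0 m standing proud, 0.008 m fully shut. It takes about 8 N to start it down, less as it goes; past the middle (0.004 m) it clicks, pulls itself shut and stays; let go before the middle it springs back up. At 0.008 m it meets a hard stop.
- back (a joint): How far the back rim section is down: 0 m standing proud, 0.008 m fully shut. It takes about 8 N to start it down, less as it goes; past the middle (0.004 m) it clicks, pulls itself shut and stays; let go before the middle it springs back up. At 0.008 m it meets a hard stop.
- left (a joint): How far the left rim section is down: 0 m standing proud, 0.008 m fully shut. It takes about 8 N to start it down, less as it goes; past the middle (0.004 m) it clicks, pulls itself shut and stays; let go before the middle it springs back up. At 0.008 m it meets a hard stop.
- right (a joint): How far the right rim section is down: 0 m standing proud, 0.008 m fully shut. It takes about 8 N to start it down, less as it goes; past the middle (0.004 m) it clicks, pulls itself shut and stays; let go before the middle it springs back up. At 0.008 m it meets a hard stop.
- jar: Open clear glass jar, 63 mm across, 97 mm tall, standing loose near the box. Origin at the centre of its underside, z up. A bystander.
- spice: Spice jar with a screw cap, 42 mm across, 96 mm tall, standing loose near the box. Origin at the centre of its underside, z up. A bystander.
- candle: Tea light in a metal cup, 38 mm across, 15 mm tall, loose near the box. Origin at the centre of its underside, z up. A bystander.
There are look-alikes about, which are no part of the job. Of the things that look like the food_box, the larger one is meant.

How it is judged:
By the outcome, as a careful person would: the job done as asked, in the order asked, and still so for the second after the job is handed in, with the robot touching nothing.
It also fails if it takes over 40 s, if anything falls off the work surface, if the arm or the gripper's body presses on something with over 40 N, if the wrist force passes 120 N, or if a joint passes its speed limit or range.

## Working session

There is one attempt and no reset: what is moved stays moved. The work goes in short steps, Python scripts to look and compute and a shell command to move; the robot and the scene stay as the last step left them, time stands still between calls to the robot, and variables do not carry over. Pictures are saved under pics/ and viewed, at most 10 in all, crops included, and the job is handed in when it is done.

```bash
mkdir -p pics; cat > h.py <<'E'
import numpy as np, cv2, json
from rig import ctrl
def snap(n,f):
    c=ctrl.capture(n); cv2.imwrite(f'pics/{f}.png',c['pixels']); np.save(f'pics/{f}.npy',c,allow_pickle=True); return c
def load(f): return np.load(f'pics/{f}.npy',allow_pickle=True).item()
def ray(c,uv,z):
    K=np.array([[c['fx'],0,c['cx']],[0,c['fy'],c['cy']],[0,0,1]])
    p=cv2.undistortPoints(np.array(uv,float).reshape(-1,1,2),K,np.array(c['dist'],float))[:,0]
    R=np.array(c['R']);t=np.array(c['t']);o=-R.T@t
    d=np.c_[p,np.ones(len(p))]@R
    return o+d*((z-o[2])/d[:,2])[:,None]
def proj(c,X):
    K=np.array([[c['fx'],0,c['cx']],[0,c['fy'],c['cy']],[0,0,1]])
    return cv2.projectPoints(np.array(X,float),cv2.Rodrigues(np.array(c['R']))[0],np.array(c['t'],float),K,np.array(c['dist'],float))[0][:,0]
E
python3 -c "
from h import *
a=snap('top','top0');b=snap('side','side0')
cv2.imwrite('pics/both.png',np.vstack([cv2.resize(a['pixels'],(400,300)),cv2.resize(b['pixels'],(400,300))]))
for c in(a,b):print(c['fx'],-np.array(c['R']).T@np.array(c['t']))
print(ctrl.sense())"
```

```text
404.2357848956312 [ 567.28274783   22.08617667 1027.0587197 ]
493.4601679535926 [239.08632051 887.04112161 752.55031559]
{'time_s': 0.1, 'joints': array([-1.36142240e+00,  3.13414463e-01,  1.49831585e+00,  1.84459258e-05,
        1.33100556e+00, -2.23398597e-01]), 'dq': array([-0.00150384, -0.00014519, -0.00312087, -0.00052846, -0.00195635,
        0.0005224 ]), 'tau': array([ 2.51698642e-03, -4.12892282e+01, -2.60145271e+01, -2.22619992e-04,
        2.96597573e-03,  1.80809411e-05]), 'eef_pos': array([ 220.13173064, -476.40714859,  247.79888268]), 'ee_rot': array([-5.71535641e-04,  9.76680012e-01,  2.14699390e-01,  1.29659037e-05]), 'force': array([-0.19288548,  0.50089353,  0.11855757]), 'wrist_torque': array([0.06135142, 0.00654522, 0.00097814]), 'grip_force': 0.0, 'grip_width': 0.9990445275177917}
```

View pics/top0.png

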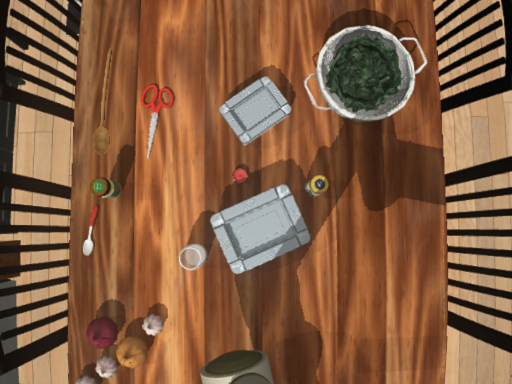

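View pics/side0.png

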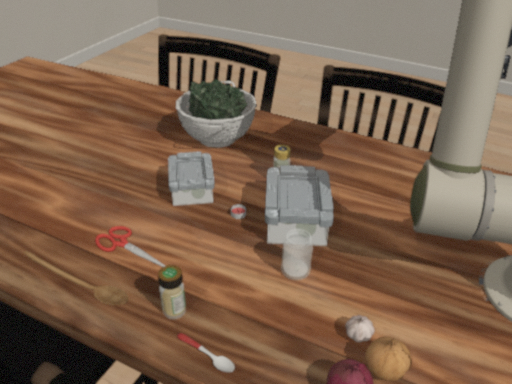

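The top view shows the large box at about (261,229), jar (193,257), yellow-capped spice jar (318,185), tea light (240,174); the smaller look-alike is at (255,110). The side view agrees. I'll enlarge for the corners.

```bash
python3 -c "
from h import *
a=load('top0')['pixels'][165:285,180:340]
cv2.imwrite('pics/crop0.png',cv2.resize(a,None,fx=5,fy=5,interpolation=cv2.INTER_CUBIC))"
```

```text
(no output)
```

View pics/crop0.png

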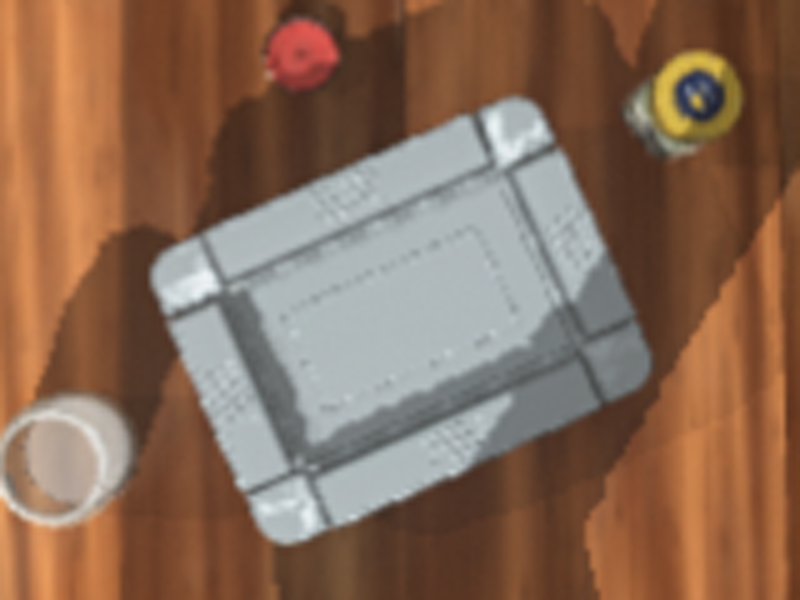

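The crop shows the section-middle textures at crop (345,190), (573,235), (455,440), (228,388), and the lid's outer corners near (150,258), (540,88), (657,378), (265,552).

```bash
python3 -c "
from h import *
c=load('top0')
f=lambda L:(np.array(L)+.5)/5-.5+[180,165]
m=ray(c,f([(345,190),(573,235),(455,440),(228,388)]),90);print(m.round(1),m.mean(0))
k=ray(c,f([(150,258),(540,88),(657,378),(265,552)]),84);print(k.round(1),k.mean(0))
print(np.linalg.norm(np.diff(k,axis=0),axis=1),np.linalg.norm(m[0]-m[2]),np.linalg.norm(m[1]-m[3]))
for v in (k[1]-k[0],k[2]-k[3],m[1]-m[3]):print(np.degrees(np.arctan2(v[1],v[0])))
v=m[0]-m[2];print(np.degrees(np.arctan2(v[1],v[0])))
print(ray(c,f([(62,460)]),97),ray(c,f([(697,95)]),96),ray(c,f([(303,55)]),15))
print(c['cx'],c['cy'],c['dist'])
"
```

```text
[[612.3  28.1  90. ]
 [590.8 -77.7  90. ]
 [496.5 -22.1  90. ]
 [521.1  82.5  90. ]] [555.18922592   2.68798505  90.        ]
[[ 581.3  119.2   84. ]
 [ 660.   -63.6   84. ]
 [ 524.  -116.9   84. ]
 [ 444.8   66.    84. ]] [552.53632208   1.15926456  84.        ]
[199.082098   146.07045787 199.34827015] 126.18604723583577 174.73533185438163
-66.70208826513384
-66.5744881915601
-66.46339170854223
23.436774119070833
[[488.63320234 158.38605456  97.        ]] [[ 655.29381089 -135.69037807   96.        ]] [[684.08455969  49.37706025  15.        ]]
253.89975543497403 192.92580329618605 [-0.12406454  0.          0.          0.          0.        ]
```

```bash
python3 -m jog '[{"delta_pos":[30,50,0],"angular":[0,0,-0.024],"fingers":0},{"delta_pos":[60,100,0],"angular":[0,0,-0.024],"fingers":0},{"delta_pos":[92,151,0],"angular":[0,0,-0.024],"fingers":0},{"delta_pos":[123,201,0],"angular":[0,0,-0.024],"fingers":0},{"delta_pos":[154,252,0],"angular":[0,0,-0.024],"fingers":0},{"delta_pos":[185,302,0],"angular":[0,0,-0.024],"fingers":0},{"delta_pos":[215,353,0],"angular":[0,0,-0.024],"fingers":0},{"delta_pos":[246,403,0],"angular":[0,0,-0.024],"fingers":0},{"delta_pos":[277,453,0],"angular":[0,0,-0.024],"fingers":0},{"delta_pos":[277,453,0],"angular":[0,0,-0.024],"fingers":0}]'
python3 -c "
from h import *
snap('wrist','w1');snap('top','t1');s=ctrl.sense();print(s['eef_pos'],s['joints'],s['force'],s['grip_width'])"
```

```text
time_s: 1.35
eef_pos: [498.0, -20.6, 247.7]
ee_rot: [-0.0, 0.979, 0.205, -0.0]
force: [0.4, -0.4, -0.0]
grip_width: -0.001
grip_force: 0.0
[496.96350727 -23.45960511 247.88483881] [-2.82959332e-01  2.53144970e-01  1.57804864e+00 -3.26592900e-04
  1.31136382e+00  8.78039965e-01] [ 0.03267424 -1.15394776  0.73124501] 0.0009391168225325351
```

View pics/w1.png

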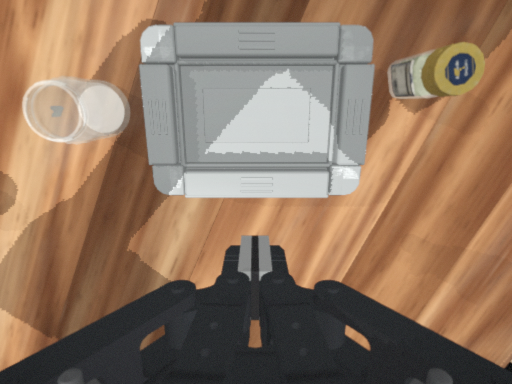

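The wrist view shows the box square in view, with the texture middles at front (256,184), back (257,40), left (157,115), right (355,115).

```bash
python3 -c "
from h import *
c=load('w1')
m=ray(c,[(256,184),(257,40),(157,115),(355,115)],90);print(m.round(1),m.mean(0))
for v in (m[1]-m[0],m[2]-m[3]):print(np.linalg.norm(v),np.degrees(np.arctan2(v[1],v[0])))
"
```

```text
[[496.1 -21.8  90. ]
 [608.9  27.   90. ]
 [518.6  83.5  90. ]
 [588.7 -76.3  90. ]] [553.06066065   3.09505383  90.        ]
122.88925072219325 23.37828253238575
174.53194844374562 113.68732282179572
```

```bash
python3 -m jog '[{"delta_pos":[-0.5,1.5,-60],"angular":[0,0,0],"fingers":0},{"delta_pos":[-0.5,1.5,-115],"angular":[0,0,0],"fingers":0},{"delta_pos":[-0.5,1.5,-130],"angular":[0,0,0],"fingers":0},{"delta_pos":[-0.5,1.5,-134],"angular":[0,0,0],"fingers":0},{"delta_pos":[-0.5,1.5,-138],"angular":[0,0,0],"fingers":0},{"delta_pos":[-0.5,1.5,-140],"angular":[0,0,0],"fingers":0},{"delta_pos":[-0.5,1.5,-142],"angular":[0,0,0],"fingers":0},{"delta_pos":[-0.5,1.5,-144],"angular":[0,0,0],"fingers":0},{"delta_pos":[-0.5,1.5,-144],"angular":[0,0,0],"fingers":0}]'; python3 -m jog '[{"delta_pos":[0,0,-2],"angular":[0,0,0],"fingers":0},{"delta_pos":[0,0,-2],"angular":[0,0,0],"fingers":0}]'
```

```text
time_s: 2.58
eef_pos: [497.1, -22.2, 104.9]
ee_rot: [0.0, 0.979, 0.203, 0.001]
force: [0.4, -1.1, 3.5]
grip_width: -0.001
grip_force: 1.7
time_s: 2.82
eef_pos: [496.4, -22.0, 101.9]
ee_rot: [-0.0, 0.979, 0.203, -0.0]
force: [0.1, 0.3, 0.1]
grip_width: 0.001
grip_force: 0.0
```

```bash
python3 -m jog '[{"delta_pos":[0,0,-1.5],"angular":[0,0,0],"fingers":0},{"delta_pos":[0,0,-3],"angular":[0,0,0],"fingers":0},{"delta_pos":[0,0,-3.5],"angular":[0,0,0],"fingers":0},{"delta_pos":[0,0,-3.5],"angular":[0,0,0],"fingers":0}]'
```

```text
time_s: 3.32
eef_pos: [496.7, -22.1, 99.5]
ee_rot: [0.0, 0.979, 0.203, 0.0]
force: [-3.5, 0.3, 9.7]
grip_width: -0.0
grip_force: 4.8
```

```bash
python3 -m jog '[{"delta_pos":[0,0,25],"angular":[0,0,0],"fingers":0},{"delta_pos":[40,17.5,25],"angular":[0,0,0],"fingers":0},{"delta_pos":[80,35,25],"angular":[0,0,0],"fingers":0},{"delta_pos":[113.7,49.6,25],"angular":[0,0,0],"fingers":0},{"delta_pos":[113.7,49.6,22],"angular":[0,0,0],"fingers":0}]'; python3 -m jog '[{"delta_pos":[0,0,-8],"angular":[0,0,0],"fingers":0},{"delta_pos":[0,0,-13],"angular":[0,0,0],"fingers":0},{"delta_pos":[0,0,-15],"angular":[0,0,0],"fingers":0},{"delta_pos":[0,0,-17],"angular":[0,0,0],"fingers":0},{"delta_pos":[0,0,-19],"angular":[0,0,0],"fingers":0},{"delta_pos":[0,0,-21],"angular":[0,0,0],"fingers":0},{"delta_pos":[0,0,-21.5],"angular":[0,0,0],"fingers":0},{"delta_pos":[0,0,-21.8],"angular":[0,0,0],"fingers":0},{"delta_pos":[0,0,-21.8],"angular":[0,0,0],"fingers":0}]'
```

```text
time_s: 3.95
eef_pos: [611.5, 28.4, 120.1]
ee_rot: [0.0, 0.979, 0.204, 0.0]
force: [0.2, 0.0, 1.0]
grip_width: -0.004
grip_force: 0.0
time_s: 5.08
eef_pos: [610.4, 27.4, 99.6]
ee_rot: [0.0, 0.979, 0.203, 0.0]
force: [-3.3, -0.7, 6.5]
grip_width: -0.006
grip_force: 3.2
```

```bash
python3 -m jog '[{"delta_pos":[0,0,40],"angular":[0,0,0],"fingers":0},{"delta_pos":[-10,5,80],"angular":[0,0,0.18],"fingers":0},{"delta_pos":[-20,12,110],"angular":[0,0,0.36],"fingers":0},{"delta_pos":[-30,18,110],"angular":[0,0,0.54],"fingers":0},{"delta_pos":[-42,25,110],"angular":[0,0,0.72],"fingers":0},{"delta_pos":[-54,32,110],"angular":[0,0,0.9],"fingers":0},{"delta_pos":[-66,40,110],"angular":[0,0,1.08],"fingers":0},{"delta_pos":[-78,47,110],"angular":[0,0,1.26],"fingers":0},{"delta_pos":[-91.6,55.1,110],"angular":[0,0,1.42],"fingers":0},{"delta_pos":[-91.6,55.1,110],"angular":[0,0,1.571],"fingers":0}]'
python3 -m jog '[{"delta_pos":[0,0,0],"angular":[0,0,0],"fingers":0},{"delta_pos":[0,0,0],"angular":[0,0,0],"fingers":0}]'
python3 -c "
from h import *
snap('wrist','w2');s=ctrl.sense();print(s['joints'])"
```

```text
time_s: 6.32
eef_pos: [518.1, 83.1, 209.0]
ee_rot: [-0.0, 0.546, 0.838, 0.0]
force: [-0.5, -0.4, -0.4]
grip_width: -0.0
grip_force: 0.0
time_s: 6.58
eef_pos: [518.9, 82.5, 208.9]
ee_rot: [-0.0, 0.55, 0.835, -0.0]
force: [0.1, -0.7, -0.7]
grip_width: 0.001
grip_force: 0.0
[-6.55440258e-02  3.47471900e-01  1.55631023e+00  3.13783000e-05
  1.23788261e+00 -4.72034978e-01]
```

View pics/w2.png

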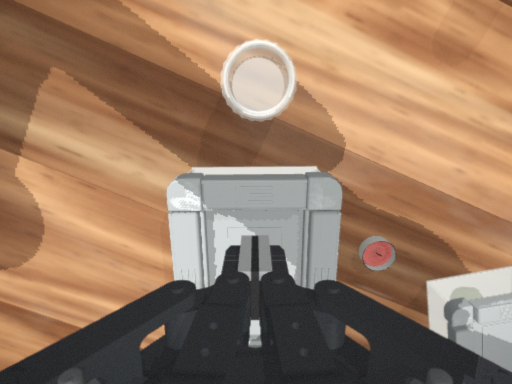

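The wrist view shows the left section's middle at (255,193), the corners at its ends, the jar beyond it at (258,85) and the tea light at (377,254). I'll check this against the planned point.

```bash
python3 -c "
from h import *
c=load('w2');print(ray(c,[(255,193)],90), ray(c,[(260,78)],97))"
```

```text
[[517.76625847  84.19736907  90.        ]] [[486.37741573 166.27411219  97.        ]]
```

```bash
python3 -m jog '[{"delta_pos":[-0.4,0.6,-50],"angular":[0,0,0],"fingers":0},{"delta_pos":[-0.4,0.6,-85],"angular":[0,0,0],"fingers":0},{"delta_pos":[-0.4,0.6,-98],"angular":[0,0,0],"fingers":0},{"delta_pos":[-0.4,0.6,-101],"angular":[0,0,0],"fingers":0},{"delta_pos":[-0.4,0.6,-103.5],"angular":[0,0,0],"fingers":0},{"delta_pos":[-0.4,0.6,-106],"angular":[0,0,0],"fingers":0},{"delta_pos":[-0.4,0.6,-108],"angular":[0,0,0],"fingers":0},{"delta_pos":[-0.4,0.6,-109.5],"angular":[0,0,0],"fingers":0},{"delta_pos":[-0.4,0.6,-110],"angular":[0,0,0],"fingers":0},{"delta_pos":[-0.4,0.6,-110],"angular":[0,0,0],"fingers":0}]'
```

```text
time_s: 7.88
eef_pos: [518.8, 83.2, 99.7]
ee_rot: [0.001, 0.549, 0.836, 0.0]
force: [-0.7, 0.4, 5.6]
grip_width: -0.002
grip_force: 2.6
```

```bash
python3 -m jog '[{"delta_pos":[0,0,26],"angular":[0,0,0],"fingers":0},{"delta_pos":[17,-40,26],"angular":[0,0,0],"fingers":0},{"delta_pos":[35,-80,26],"angular":[0,0,0],"fingers":0},{"delta_pos":[52,-120,26],"angular":[0,0,0],"fingers":0},{"delta_pos":[69.8,-160,26],"angular":[0,0,0],"fingers":0},{"delta_pos":[69.8,-160,22],"angular":[0,0,0],"fingers":0}]'; python3 -m jog '[{"delta_pos":[0,0,-8],"angular":[0,0,0],"fingers":0},{"delta_pos":[0,0,-13],"angular":[0,0,0],"fingers":0},{"delta_pos":[0,0,-15],"angular":[0,0,0],"fingers":0},{"delta_pos":[0,0,-17],"angular":[0,0,0],"fingers":0},{"delta_pos":[0,0,-19],"angular":[0,0,0],"fingers":0},{"delta_pos":[0,0,-21],"angular":[0,0,0],"fingers":0},{"delta_pos":[0,0,-21.7],"angular":[0,0,0],"fingers":0},{"delta_pos":[0,0,-22],"angular":[0,0,0],"fingers":0},{"delta_pos":[0,0,-22],"angular":[0,0,0],"fingers":0}]'
```

```text
time_s: 8.62
eef_pos: [588.9, -79.3, 120.8]
ee_rot: [0.001, 0.55, 0.835, 0.0]
force: [-0.8, 1.7, -0.7]
grip_width: 0.0
grip_force: 0.0
time_s: 9.75
eef_pos: [588.3, -76.6, 99.6]
ee_rot: [0.0, 0.549, 0.836, 0.0]
force: [-2.5, 2.2, 6.4]
grip_width: 0.001
grip_force: 3.2
```

Now draw clear and look, from above and back toward the robot.

```bash
python3 -m jog '[{"delta_pos":[0,0,40],"angular":[0,0,0],"fingers":0},{"delta_pos":[-20,0,90],"angular":[0,0,-0.18],"fingers":0},{"delta_pos":[-50,10,140],"angular":[0,0,-0.36],"fingers":0},{"delta_pos":[-80,20,150],"angular":[0,0,-0.54],"fingers":0},{"delta_pos":[-100,35,150],"angular":[0,0,-0.72],"fingers":0},{"delta_pos":[-120,45,150],"angular":[0,0,-0.9],"fingers":0},{"delta_pos":[-130,50,150],"angular":[0,0,-1.08],"fingers":0},{"delta_pos":[-140,40,150],"angular":[0,0,-1.26],"fingers":0},{"delta_pos":[-150,35,150],"angular":[0,0,-1.42],"fingers":0},{"delta_pos":[-150,35,150],"angular":[0,0,-1.571],"fingers":0}]'
python3 -m jog '[{"delta_pos":[0,0,0],"angular":[0,0,0],"fingers":0},{"delta_pos":[0,0,0],"angular":[0,0,0],"fingers":0}]'
python3 -c "
from h import *
a=snap('wrist','w3')['pixels'];b=snap('side','s3')['pixels'][140:290,220:380]
cv2.imwrite('pics/end.png',np.hstack([cv2.resize(a,(400,300)),cv2.resize(b,(400,300),interpolation=cv2.INTER_CUBIC)]))"
```

```text
time_s: 11.0
eef_pos: [437.8, -42.0, 249.0]
ee_rot: [0.0, 0.98, 0.2, 0.0]
force: [0.4, -0.2, 0.4]
grip_width: -0.001
grip_force: 0.0
time_s: 11.25
eef_pos: [438.2, -41.8, 248.9]
ee_rot: [-0.0, 0.979, 0.204, 0.0]
force: [0.6, 0.4, -0.0]
grip_width: 0.0
grip_force: 0.0
```

View pics/end.png

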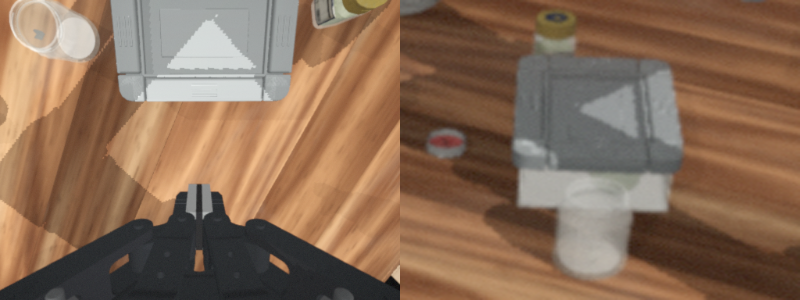

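The rim is flush all round in both views. The jar, spice jar and tea light still stand next to the box, and the arm is clear.

```bash
python3 -c "
from rig import ctrl
print(ctrl.finish_job())"
```

```text
the job is handed in; nothing more can be done
None
```

I pressed all four rim sections down to their hard stops, the lid looks flush all round in the final pictures, the bystanders appear where they were, and I handed the job in with the arm clear at about 11 s; no verdict came back.

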